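# Fish the dropped filter out from between the slide cabinets

### The arm

A 7-joint arm with a two-finger parallel gripper is mounted at the origin on the work surface. World frame = base frame: x ahead of the robot, y to its left, z up, the work surface at z = 0. Lengths are in m, angles in rad, forces in N, time in s.
With the tool pointing down it reaches from about 0.425 to 0.925 m from the base axis. Payload 6.8 kg.
Tool frame: the origin (TCP) lies midway between the tips of the shut fingers; the grasp point (between the pads) lies 19 mm behind it; x points along the fingers, y is the direction in which the jaws open and shut, and the axes are right-handed (so a half turn about x gives the same grasp; the last joint's range is limited). The gripper opens to 85 mm and grips with 20 to 120 N. Pads are 22 mm wide; open, the fingers measure 114 mm over their backs; the gripper's body (76 mm by 85 mm) begins 54 mm behind the grasp point. The pads swing forward as they close: fully open they stand 13 mm farther back than shut.
Start: joints at [-1.329, 0.477, 0.022, 1.555, -0.011, 1.109, -0.083], TCP at [0.231, 0.634, 0.231] pointing down, gripper open.
Joint ranges: [-2.96, 2.96], [-0.34, 2.1], [-1.41, 1.46], [0.24, 2.44], [-1.37, 4.51], [0.17, 1.92], [-2.96, 2.96]. Speed limits (rad/s): [2.39, 2.39, 3.14, 3.14, 3.14, 3.14, 3.14].

### API

Orientations are given as a rotation vector (axis times angle).
In Python, from bench import r, viewer, nets gives the robot as it stands.
- The arm moves only by the shell command python3 -m pendant 'ROWS' [FORCE]. ROWS is JSON, one flat list of numbers, 5 for each row, row after row: the finger opening in mm, from 0 to 85.4, then the shift along the tool's x, y, z in mm, then the turn about the tool's x in rad. A call has 1 to 20 rows; each row shifts and turns the commanded pose from where the row before left it, along the tool's axes as they then stand; what a row does not reach is not made up. A row lasts 1/8 s, in which the tool goes at most 62.5 mm and 10.7 degrees, less where a joint would pass 70% of its speed; a pose out of reach is approached as far as the arm can. A call with a gripper value outside its range is refused whole. The fingers move at their own pace and stop on an object; FORCE is the grip in N (left out, the last holds). Time passes only in rows, so rows that do not move let the fingers close. It gives the time, the measured TCP pose, the force and the opening at its end, in the units of the state.
- r.get_obs(): the state, without advancing time (a new reading comes with each control period).
- viewer.grab_frame(name): name is "scene" or "top"; returns (picture, depth): 400x640x3 uint8, red, green, blue; 400x640 float32, m along the optical axis (not along the pixel's ray), 0 where there is no reading.
- viewer.calibration(name): a dict with "mtx" (3x3 intrinsics, pixels), "distortion" ([k1, k2, p1, p2, k3] as OpenCV has them; the pictures are not rectified), "world_to_cam" (4x4, takes a point from world to camera coordinates). Camera axes: x right, y up, looking along -z (the intrinsics and any distortion apply to the point x, -y, -z); pixel columns grow to the right and rows downward; lengths in m; the calibration is good to about 2 mm. A picture is of the moment at which its call begins. calibration takes no time and is no camera call.
- r.hand_in(): hands the job in, once; it reports no verdict.
Trained networks look in the newest picture that a camera, given by its name, has taken for a name from the list of things; names that differ only in an ending like _2 or _b are one class to them, and where a whole thing is asked for, a point or a joint stands for the part that bears it (a point fixed in the world has none). Each returns a list of dicts, best first, with "score" (0 to 1); they miss things now and then, are a little off and sometimes report something else, mostly with a low value. They report only what shows in the picture. A call takes as long as a camera call. They do not tell look-alikes from the thing itself.
- nets.look_for(name, camera): "location" ([x, y, z] in m, in world coordinates, good to about 4 mm: the middle of the surface that is visible of it).
- nets.silhouettes(name, camera): "mask" (400x640 bool, what is visible of it).
The state is a dict: "clock": time; "joints": joint angles; "qvel": joint speeds; "tau": joint torques, N m; "tcp_pos": TCP position; "orientation": TCP orientation; "contact_force": force on the tool from outside, world axes, zero at the start; "moment": the same for the moment, N m; "grip_width": finger opening in m.
Only numpy, scipy, OpenCV 4.12 (cv2) and the standard library are available. Lean on these libraries where they do the work, as an engineer would, in place of code of your own. Each camera call takes 0.05 s, during which the arm holds its last target. There are 200 camera calls.

### The job

The microscope's blue filter has dropped into the narrow gap between the two slide cabinets and lies right against the wall at its far end. Take the bent rod from its rest, set its rubber tip lightly on the filter's glass so that it catches the rim, and draw the filter out until it lies flat on the open bench just in front of the gap, then hang the rod back in its rest as you found it. Glass breaks: never press hard on the filter, keep the fingers off it, do not shove the cabinets or the rest, and leave the dropper bottle, the yellow tray and the glass dish where they are.

Things in the scene. Friction and masses are not known exactly. Their poses are not given: they have to be found in the camera images.
- bay: Two pale slide cabinets (150 and 180 mm wide, 150 deep, 105 high) side by side against a grey duct of that height, all fixed. Origin: on the bench at the open near end of the 38 mm wide gap between them, midway; x runs into the gap (the duct closes it at x = 150 mm), y to the left, z up. Brass knobs stand 12 mm out of the fronts, 58 mm or more from its middle. The bench is its floor.
- filter: The dropped filter: a disc of blue glass in a steel mount, 32 mm across, about 50 g; origin at the centre of its underside, z up. The mount's rim (3 mm wide, 11 mm above the bench) stands 2 mm proud of the glass (26 mm across, top 9 mm up), so a tip resting on the glass catches the rim. It lies flat, rim 0 to 2 mm from the duct, so the tip does not fit in behind it. The glass cracks at 12 N.
- rod: Bent rod, 0.1 kg. Origin: middle of its wooden handle's 124 mm length (x -68 to 56 mm, 14 mm square), the place to grip; x along the handle, z up. Ahead of the handle a 6 mm steel wire bends straight down at x = 75 mm, y = 0, into a round-ended red rubber sleeve 13 mm across. The sleeve was pushed on by hand and stays put: its tip is anywhere from 140 to 160 mm below the origin.
- rest: Wooden rod rest, fixed: a 125 x 70 x 12 mm foot with two 8 mm thick notched uprights at x = -45 and +45 mm. Origin on the bench between them, z up. The rod hangs with its handle in both notches (19 mm wide, flaring to 35 at the top, 184 mm above the bench), leg down ahead of the foot, the rod's origin 172 mm above this origin and its x axis along this x axis.
- dropper: White plastic dropper bottle standing upright, 43 mm across, 108 mm high; origin at the centre of its underside. Leave it alone.
- lid_tray: Flat yellow plastic tray with bits of moss, 85 x 110 x 14 mm; origin at the centre of its underside. Leave it alone.
- dish: Glass dish 84 mm across, 16 mm high; origin at the centre of its underside. Leave it alone.
Things that resemble listed ones, but are neither listed nor needed, are in the scene too. There is more than one size of the rod; the job needs the middle-sized.

How it is judged:
On the way, in this order (a step that is already met when the one before it is completed fails the run):
1. the rod is lifted out of its rest (z of rod in the frame of rest above 0.2 m), for 0.2 s.
2. the filter has been drawn away from the end of the gap (x of filter in the frame of bay below 0.115 m), for 0.1 s.
3. the filter is out of the gap, in front of the cabinets (x of filter in the frame of bay below -0.018 m), for 0.2 s.
At the end, for the whole second after the job is handed in: The filter lies flat and still on the bench in front of the cabinets, its rim clear of the gap and its centre no more than 120 mm out and 80 mm to either side; the rod hangs still in both notches of its rest, leg down and pointing as at the start, within 12 mm along and 6 mm across, released (x of filter in the frame of bay between -0.12 and -0.018 m and y of filter in the frame of bay between -0.08 and 0.08 m and height (world z) of filter below 0.003 m and angle between filter's own z axis and vertical below 0.1 rad and linear speed of filter below 0.01 m/s and x of rod in the frame of rest between -0.012 and 0.012 m and y of rod in the frame of rest between -0.006 and 0.006 m and z of rod in the frame of rest between 0.167 and 0.177 m and angle between the x axis of rod and the x axis of rest, either way round below 0.12 rad and angle between rod's own z axis and vertical below 0.15 rad and linear speed of rod below 0.02 m/s); the robot touches nothing.
It fails at once if the rod presses on the filter with more than 12 N (contact force between rod and filter above 12 N).
It fails at once if the fingers touch the filter (contact force between the fingers and filter above 0.3 N).
It fails at once if rod or arm shoves the cabinets with more than 30 N (contact force between any of rod, the arm and bay above 30 N).
It fails at once if rod or arm shoves the rod rest with more than 30 N (contact force between any of rod, the arm and rest above 30 N).
It fails at once if the dropper bottle, yellow tray or glass dish is moved more than 15 mm or the bottle is tipped over (distance of any of dropper, lid_tray, dish from where it was at the start of the episode above 0.015 m or angle between dropper's own z axis and vertical above 0.5 rad).
It also fails if it takes over 64 s, if anything falls off the work surface, if the arm or the gripper's body presses on something with over 40 N, if the wrist force passes 120 N, or if a joint passes its speed limit or range.

## Working session

There is one attempt and no reset: what is moved stays moved. The work goes in short steps, Python scripts to look and compute and a shell command to move; the robot and the scene stay as the last step left them, time stands still between calls to the robot, and variables do not carry over. Pictures are saved under pics/ and viewed, about 8 in all and at most 12, crops included, and the job is handed in when it is done.

```bash
ls; mkdir -p pics; cat > h.py <<'E'
import numpy as np, cv2
from bench import r, viewer, nets
from scipy.spatial.transform import Rotation as R
def cloud(cam, depth):
    c=viewer.calibration(cam); K=np.array(c["mtx"]);D=np.array(c["distortion"],float);T=np.array(c["world_to_cam"])
    v,u=np.mgrid[0:400,0:640]
    p=cv2.undistortPoints(np.stack([u,v],-1).reshape(-1,1,2).astype(float),K,D).reshape(400,640,2)
    P=np.stack([p[...,0]*depth,-p[...,1]*depth,-depth],-1)
    W=(P-T[:3,3])@T[:3,:3]
    W[depth<=0]=np.nan
    return W
def save(img,name): cv2.imwrite("pics/"+name,img[...,::-1])
E
python3 - <<'E'
from h import *
o=r.get_obs(); print(o)
ims=[]
for cam in ["scene","top"]:
    im,d=viewer.grab_frame(cam); save(im,cam+"0.png"); np.savez("pics/"+cam+"0.npz",im=im,d=d)
    for n in ["rod","rest","filter","bay","dropper","lid_tray","dish"]:
        for x in nets.look_for(n,cam)[:4]: print(cam,n,np.round(x["location"],3),round(x["score"],2))
E
```

```text
pics
{'clock': 0.0, 'joints': array([-1.32907874,  0.47777697,  0.02236016,  1.55645732, -0.01153292,
        1.10929478, -0.08308617]), 'qvel': array([-0.00012592,  0.0007965 ,  0.00043544,  0.00015047, -0.00169337,
       -0.00160225, -0.00050843]), 'tau': array([-3.05883314e-04, -5.96456695e+01,  1.60769138e+00, -2.81191868e+01,
        1.24132921e-02,  9.56009579e-03, -2.83076240e-06]), 'tcp_pos': array([0.23115406, 0.63355523, 0.23033914]), 'orientation': array([ 0.27308094,  1.55351335, -0.27591554]), 'contact_force': array([ 0.02491401, -0.41503831,  0.41172307]), 'moment': array([ 0.00604709,  0.02761718, -0.01574797]), 'grip_width': 0.08537915519338336}
scene rod [0.473 0.309 0.182] 0.87
scene rod [0.321 0.092 0.009] 0.68
scene rod [0.136 0.384 0.016] 0.63
scene rest [0.451 0.305 0.028] 0.7
scene bay [ 0.641 -0.172  0.104] 0.85
scene dropper [ 0.406 -0.373  0.057] 0.84
scene lid_tray [0.623 0.289 0.002] 0.83
scene dish [0.62  0.476 0.007] 0.58
top rod [0.132 0.385 0.017] 0.85
top rod [0.456 0.302 0.174] 0.56
top rest [0.459 0.296 0.016] 0.73
top bay [ 0.613 -0.174  0.106] 0.81
top bay [0.626 0.288 0.007] 0.27
top lid_tray [0.621 0.289 0.007] 0.75
top lid_tray [0.459 0.299 0.015] 0.39
top dish [0.629 0.468 0.008] 0.98
```

View pics/scene0.png

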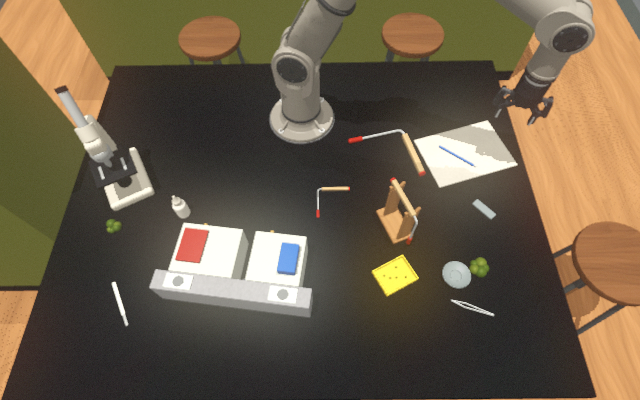

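View pics/top0.png

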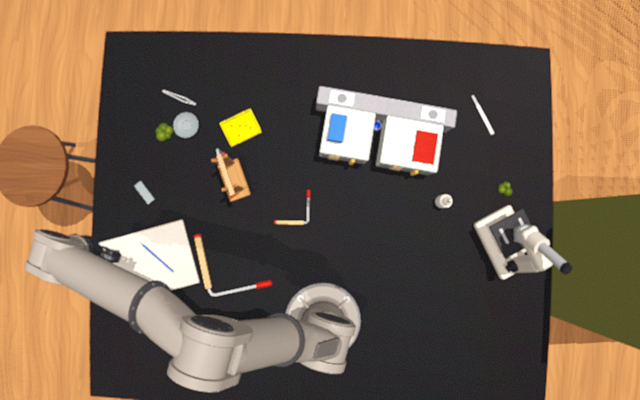

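```bash
python3 - <<'E'
from h import *
for cam in ["scene","top"]:
    f=np.load(f"pics/{cam}0.npz"); im,d=f["im"],f["d"]; W=cloud(cam,d)
    x,y,z=W[...,0],W[...,1],W[...,2]
    near=(abs(x-.46)<.15)&(abs(y-.30)<.12)
    m=near&(z>.165)&(z<.2)
    P=W[m]; c=P.mean(0); u=np.linalg.svd(P[:,:2]-c[:2])[2][0]; u*=np.sign(u[0])
    t=(P[:,:2]-c[:2])@u
    print(cam,m.sum(),c,np.degrees(np.arctan2(u[1],u[0])),t.min(),t.max(),np.percentile(P[:,2],[5,50,95]))
    hsv=cv2.cvtColor(im,cv2.COLOR_RGB2HSV)
    red=near&((hsv[...,0]<6)|(hsv[...,0]>174))&(hsv[...,1]>170)
    if red.any(): print("red",red.sum(),np.round(np.c_[W[red],np.argwhere(red)][:40:3],3))
    # foot
    m=near&(z>.006)&(z<.018)&(hsv[...,1]>70)&(abs(x-.46)<.09)&(abs(y-.3)<.08); cc=cv2.minAreaRect(W[m][:,:2].astype(np.float32)*1000); print("foot",cc)
    # bay top
    m=(abs(x-.62)<.15)&(abs(y+.17)<.25)&(z>.09)&(z<.12)
    cc=cv2.minAreaRect(W[m][:,:2].astype(np.float32)*1000); print("bay",m.sum(),cc, np.median(z[m]))
    m=(abs(x-.65)<.12)&(abs(y+.17)<.2)&(z<.03)&(hsv[...,0]>100)&(hsv[...,0]<130)&(hsv[...,1]>120)&(hsv[...,2]>60)
    print("blue",m.sum(), W[m].mean(0) if m.any() else 0)
    # objects
    m=(z>-.05)&(z<.4)&near; 
im=cv2.imread("pics/top0.png"); a=cv2.resize(im[80:190,305:465],None,fx=4.5,fy=4.5,interpolation=cv2.INTER_CUBIC)
cv2.imwrite("pics/topbay.png",a)
E
```

```text
scene 381 [0.45541328 0.30372045 0.17798051] 21.748373929095187 -0.07440186321431778 0.07568560387865872 [0.16856657 0.17877133 0.18563017]
red 11 [[3.88e-01 2.76e-01 1.78e-01 1.78e+02 3.92e+02]
 [3.88e-01 2.85e-01 1.78e-01 1.78e+02 3.95e+02]
 [3.90e-01 2.79e-01 1.77e-01 1.79e+02 3.93e+02]
 [5.29e-01 3.33e-01 6.10e-02 2.39e+02 4.10e+02]]
foot ((463.4188232421875, 303.38525390625), (163.13265991210938, 151.60484313964844), 0.13243348896503448)
bay 8629 ((606.3658447265625, -168.00640869140625), (439.0021057128906, 216.50588989257812), 82.16329956054688) 0.10641058457434951
blue 0 0
top 320 [0.45502604 0.30462275 0.17966545] 22.13061829253338 -0.06956635704994613 0.07604402800560568 [0.17059764 0.17985131 0.18703656]
red 5 [[5.33e-01 3.29e-01 6.60e-02 1.52e+02 2.24e+02]
 [3.93e-01 2.75e-01 1.81e-01 1.95e+02 2.34e+02]]
foot ((466.0603942871094, 314.7424011230469), (162.3423614501953, 85.69841766357422), 20.446531295776367)
bay 7026 ((609.0602416992188, -166.61087036132812), (439.46917724609375, 217.44134521484375), 82.38737487792969) 0.10657050870862611
blue 33 [ 0.64546362 -0.16141134  0.00934175]
```

View pics/topbay.png

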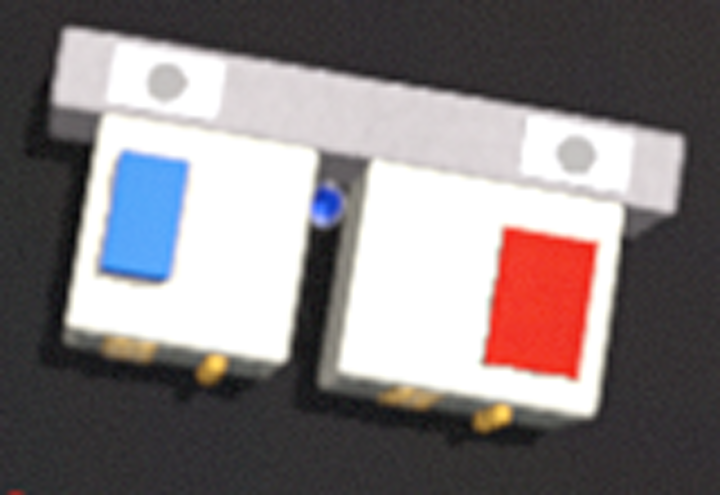

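```bash
python3 - <<'E'
from h import *
for cam in ["scene","top"]:
    f=np.load(f"pics/{cam}0.npz"); im,d=f["im"],f["d"]; W=cloud(cam,d)
    x,y,z=W[...,0],W[...,1],W[...,2]
    S=im.astype(int).sum(2); white=(im.min(2)>200)&(z>.095)&(z<.115)&(abs(x-.6)<.12)&(abs(y+.17)<.25)
    n,l,s,c=cv2.connectedComponentsWithStats(white.astype(np.uint8))
    for i in range(1,n):
        if s[i,4]>300:
            m=(l==i); P=W[m][:,:2].astype(np.float32)*1000
            print(cam,s[i,4],cv2.minAreaRect(P),np.round(cv2.boxPoints(cv2.minAreaRect(P))).tolist())
    P=W[(z>.095)&(z<.115)&(abs(x-.62)<.14)&(abs(y+.17)<.26)][:,:2]
    best=None
    for a in np.radians(np.arange(-12,-3,.25)):
        q=P@np.array([[np.cos(a),-np.sin(a)],[np.sin(a),np.cos(a)]])
        # gap: front region points sorted y
        s=q[(q[:,0]<np.percentile(q[:,0],50))]; ys=np.sort(s[:,1]); ys=ys[20:-20]; g=np.diff(ys); k=g.argmax()
        if best is None or g[k]>best[0]: best=(g[k],np.degrees(a),ys[k],ys[k+1],np.percentile(q[:,0],1))
    print(best)
Rm=R.from_rotvec(r.get_obs()["orientation"]).as_matrix(); print(np.round(Rm,3))
E
```

```text
scene 6768 ((611.4693603515625, -170.80410766601562), (435.6155700683594, 203.7378692626953), 82.43880462646484) [[482.0, -373.0], [684.0, -400.0], [741.0, 32.0], [539.0, 59.0]]
(np.float64(0.03663614442231126), np.float64(-7.75), np.float64(-0.08831159133835084), np.float64(-0.051675446916039584), np.float64(0.5288304486825476))
top 5700 ((613.0547485351562, -168.32867431640625), (434.9300537109375, 204.661865234375), 82.19691467285156) [[482.0, -370.0], [685.0, -398.0], [744.0, 33.0], [541.0, 61.0]]
(np.float64(0.0376006175779985), np.float64(-8.25), np.float64(-0.08136148205191975), np.float64(-0.043760864473921246), np.float64(0.5291745598064559))
[[ 0.     0.343  0.939]
 [ 0.     0.939 -0.343]
 [-1.     0.    -0.   ]]
```

```bash
python3 -m pendant '[85,0,-8,12,0, 85,0,-20,29,0, 85,0,-20,30,0, 85,0,-20,30,0, 85,0,-20,30,0, 85,0,-20,30,0, 85,0,-20,30,0, 85,0,-20,30,0, 85,0,-20,30,0, 85,0,-20,30,0, 85,0,-20,30,0, 85,0,-16,22,0, 85,0,0,0,-0.147, 85,0,0,0,-0.147, 85,0,0,0,-0.147, 85,0,0,0,-0.147, 85,0,0,0,-0.145, 85,0,0,0,0, 85,0,0,0,0]' 30
python3 - <<'E'
from h import *
o=r.get_obs(); Rm=R.from_rotvec(o["orientation"]).as_matrix(); print(np.round(Rm,3),o["joints"].round(2),o["tcp_pos"].round(4))
for cam in ["scene","top"]:
    im,d=viewer.grab_frame(cam); W=cloud(cam,d); x,y,z=W[...,0],W[...,1],W[...,2]
    m=(abs(x-.46)<.1)&(abs(y-.30)<.08)&(z>.165)&(z<.187); P=W[m]
    u=np.array([.927,.375]);t=(P[:,:2]-[.4532,.3034])@u; s=(P[:,:2]-[.4532,.3034])@[-u[1],u[0]]
    print(cam,m.sum(),[(round(a,3),np.round(np.median(s[(t>a)&(t<a+.015)]),4)) for a in np.arange(-.07,.07,.015)])
    save(im,cam+"1.png")
a=cv2.imread("pics/scene1.png")[120:300,300:520]; cv2.imwrite("pics/c1.png",cv2.resize(a,None,fx=3,fy=3))
E
```

```text
clock: 3.18
tcp_pos: [0.4675, 0.309, 0.2314]
orientation: [-0.298, 1.55, 0.298]
contact_force: [0.5, 0.4, -0.2]
grip_width: 0.0851
[[ 0.    -0.371  0.929]
 [-0.     0.929  0.371]
 [-1.    -0.     0.   ]] [-0.72  0.29  0.03  1.84 -0.01  1.02  1.26] [0.4675 0.309  0.2314]
scene 235 [(np.float64(-0.07), np.float64(nan)), (np.float64(-0.055), np.float64(0.012)), (np.float64(-0.04), np.float64(0.0072)), (np.float64(-0.025), np.float64(0.0013)), (np.float64(-0.01), np.float64(-0.0018)), (np.float64(0.005), np.float64(-0.0022)), (np.float64(0.02), np.float64(-0.0023)), (np.float64(0.035), np.float64(-0.0005)), (np.float64(0.05), np.float64(-0.0026)), (np.float64(0.065), np.float64(-0.0005))]
top 0 [(np.float64(-0.07), np.float64(nan)), (np.float64(-0.055), np.float64(nan)), (np.float64(-0.04), np.float64(nan)), (np.float64(-0.025), np.float64(nan)), (np.float64(-0.01), np.float64(nan)), (np.float64(0.005), np.float64(nan)), (np.float64(0.02), np.float64(nan)), (np.float64(0.035), np.float64(nan)), (np.float64(0.05), np.float64(nan)), (np.float64(0.065), np.float64(nan))]
  return _methods._mean(a, axis=axis, dtype=dtype,
  ret = ret.dtype.type(ret / rcount)
```

View pics/c1.png

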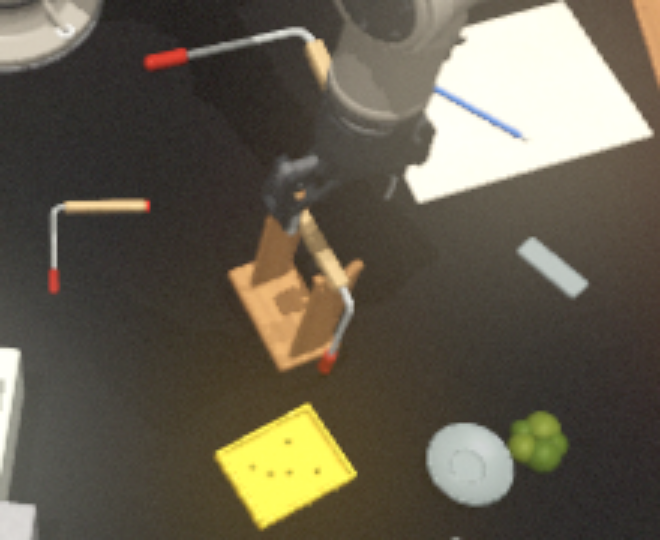

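```bash
python3 -m pendant '[85,10,-0.5,0,0, 85,20,0,0,0, 85,20,0,0,0, 85,20,0,0,0, 85,9,0,0,0, 50,0,0,0,0, 35,0,0,0,0, 25,0,0,0,0, 18,0,0,0,0, 8,0,0,0,0, 8,0,0,0,0, 8,0,0,0,0, 8,0,0,0,0]' 30
```

```text
clock: 4.9
tcp_pos: [0.4678, 0.3093, 0.1528]
orientation: [-0.3, 1.549, 0.301]
contact_force: [-1.4, 0.3, 5.7]
grip_width: 0.0135
```

```bash
python3 -m pendant '[8,0,0,0,0, 8,0,0,0,0, 8,-5,0,0,0, 8,-10,0,0,0, 8,-20,0,0,0, 8,-30,0,0,0, 8,-30,0,0,0, 8,-30,0,0,0, 8,-25,0,0,0, 8,0,0,0,0, 8,0,0,0,0]' 100
python3 - <<'E'
from h import *
for cam in ["scene","top"]:
    im,d=viewer.grab_frame(cam); W=cloud(cam,d); x,y,z=W[...,0],W[...,1],W[...,2]
    save(im,cam+"2.png")
    hsv=cv2.cvtColor(im,cv2.COLOR_RGB2HSV)
    red=(abs(x-.52)<.05)&(abs(y-.33)<.05)&((hsv[...,0]<6)|(hsv[...,0]>174))&(hsv[...,1]>150)
    print(cam,red.sum(),W[red].mean(0),W[red].min(0),W[red].max(0))
print(r.get_obs()["contact_force"])
a=cv2.imread("pics/scene2.png")[120:300,300:520]; cv2.imwrite("pics/c2.png",cv2.resize(a,None,fx=3,fy=3))
E
```

```text
clock: 6.28
tcp_pos: [0.4671, 0.3087, 0.3014]
orientation: [-0.301, 1.551, 0.3]
contact_force: [-0.3, 0.1, -1.3]
grip_width: 0.0116
scene 23 [0.52797665 0.33032404 0.20296712] [0.52181517 0.32533181 0.18156391] [0.53080917 0.33859236 0.21448925]<stdin>:7: RuntimeWarning: Mean of empty slice.
  ret = um.true_divide(
Traceback (most recent call last):
ValueError: zero-size array to reduction operation minimum which has no identity
```

```bash
python3 -m pendant '[8,0,0,0,-0.10, 8,0,0,0,-0.11, 8,0,0,0,-0.10, 8,0,-11,-10,0, 8,0,-26,-25,0, 8,0,-28,-27,0, 8,0,-28,-27,0, 8,0,-28,-27,0, 8,0,-28,-27,0, 8,0,-28,-27,0, 8,0,-28,-27,0, 8,0,-28,-27,0, 8,0,-28,-27,0, 8,0,-28,-27,0, 8,0,-27,-25,0, 8,0,-24,-22,0, 8,0,-11,-9,0, 8,0,0,0,0]' 
python3 - <<'E'
from h import *
o=r.get_obs(); Rm=R.from_rotvec(o["orientation"]).as_matrix(); print(np.round(Rm,3),o["joints"].round(2))
tip=o["tcp_pos"]+.06*Rm[:,2]; a=np.radians(-7.75); print("pred tip",tip.round(4)); q=tip[:2]-[.5129,-.1395]; print("bay",q@[np.cos(a),np.sin(a)],q@[-np.sin(a),np.cos(a)])
for cam in ["scene","top"]:
    im,d=viewer.grab_frame(cam); W=cloud(cam,d); x,y,z=W[...,0],W[...,1],W[...,2]
    save(im,cam+"2.png")
    hsv=cv2.cvtColor(im,cv2.COLOR_RGB2HSV)
    red=(abs(x-tip[0])<.04)&(abs(y-tip[1])<.04)&((hsv[...,0]<6)|(hsv[...,0]>174))&(hsv[...,1]>150)
    if red.any(): print(cam,red.sum(),W[red].mean(0),W[red].min(0),W[red].max(0))
a=cv2.imread("pics/scene2.png")[130:300,140:360]; cv2.imwrite("pics/c2.png",cv2.resize(a,None,fx=3,fy=3))
E
```

```text
clock: 8.62
tcp_pos: [0.4345, -0.1747, 0.302]
orientation: [-0.54, 1.503, 0.541]
contact_force: [0.2, 0.4, -1.2]
grip_width: 0.0123
[[-0.001 -0.637  0.771]
 [ 0.     0.771  0.637]
 [-1.     0.001 -0.   ]] [-0.14  0.05  0.41  1.96 -0.02  1.13  2.54]
pred tip [ 0.4807 -0.1365  0.302 ]
bay -0.03229268550277299 -0.001400482529429411
scene 10 [ 0.48824148 -0.13106207  0.21261351] [ 0.48266835 -0.13604968  0.20165621] [ 0.49070189 -0.1276228   0.21639424]
top 31 [ 0.49342235 -0.13871499  0.12178556] [ 0.48032676 -0.16760579 -0.00840744] [ 0.51926392 -0.12039303  0.22075763]
```

View pics/c2.png

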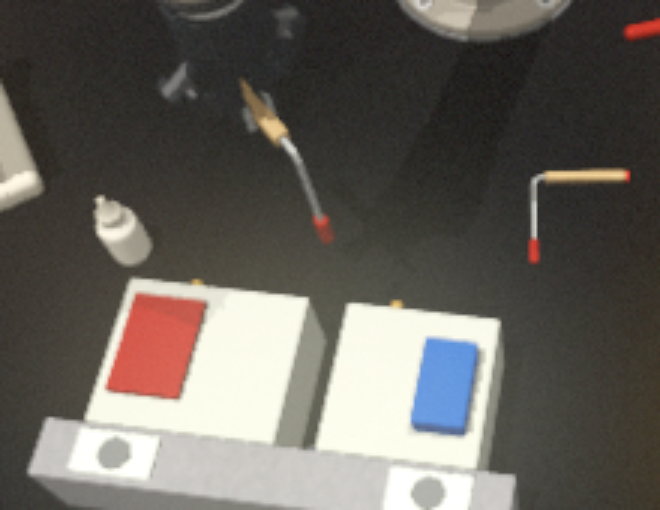

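```bash
python3 -m pendant '[8,10,0,0,0, 8,30,0,0,0, 8,40,0,0,0, 8,40,0,0,0, 8,25,0,0,0, 8,11,0,0,0, 8,0,0,0,0, 8,0,0,0,0]'
for i in 1 2 3; do :; done
python3 -m pendant '[8,2,0,0,0, 8,0,0,0,0]'; python3 -m pendant '[8,2,0,0,0, 8,0,0,0,0]'; python3 -m pendant '[8,2,0,0,0, 8,0,0,0,0]'
```

```text
clock: 9.72
tcp_pos: [0.4357, -0.1744, 0.1472]
orientation: [-0.543, 1.5, 0.542]
contact_force: [-0.5, 0.4, -0.7]
grip_width: 0.0122
clock: 9.98
tcp_pos: [0.4352, -0.1743, 0.1447]
orientation: [-0.543, 1.501, 0.542]
contact_force: [-0.1, -0.3, -1.8]
grip_width: 0.0118
clock: 10.22
tcp_pos: [0.4348, -0.1743, 0.1422]
orientation: [-0.542, 1.502, 0.543]
contact_force: [-0.7, -0.1, -1.1]
grip_width: 0.0122
clock: 10.48
tcp_pos: [0.4348, -0.1743, 0.1401]
orientation: [-0.542, 1.502, 0.543]
contact_force: [0.0, -0.7, -1.6]
grip_width: 0.0122
```

```bash
for r in 1; do python3 -m pendant '[8,1.5,0,0,0, 8,0,0,0,0]'; python3 -m pendant '[8,1.5,0,0,0, 8,0,0,0,0]'; python3 -m pendant '[8,1.5,0,0,0, 8,0,0,0,0]'; python3 -m pendant '[8,1.5,0,0,0, 8,0,0,0,0]'; done | grep -E "tcp|force"
```

```text
tcp_pos: [0.4349, -0.1743, 0.1387]
contact_force: [-0.6, -0.7, -2.3]
tcp_pos: [0.4349, -0.1743, 0.1372]
contact_force: [0.0, -0.5, -1.8]
tcp_pos: [0.4348, -0.1743, 0.1357]
contact_force: [0.2, -0.3, -1.3]
tcp_pos: [0.4349, -0.1742, 0.1342]
contact_force: [-0.4, 0.2, -0.9]
```

```bash
{ python3 -m pendant '[8,1.5,0,0,0, 8,0,0,0,0]'; python3 -m pendant '[8,1.5,0,0,0, 8,0,0,0,0]'; python3 -m pendant '[8,1.5,0,0,0, 8,0,0,0,0]'; } | grep -E "tcp|force"
```

```text
tcp_pos: [0.4349, -0.1743, 0.1327]
contact_force: [-0.3, -1.1, -1.0]
tcp_pos: [0.4349, -0.1743, 0.1312]
contact_force: [-0.3, -0.9, -1.2]
tcp_pos: [0.4349, -0.1743, 0.1297]
contact_force: [-0.6, -0.6, -0.4]
```

```bash
python3 - <<'E'
from h import *
o=r.get_obs(); print(o["tcp_pos"],o["contact_force"],o["moment"])
im,d=viewer.grab_frame("scene"); W=cloud("scene",d); x,y,z=W[...,0],W[...,1],W[...,2]
hsv=cv2.cvtColor(im,cv2.COLOR_RGB2HSV)
red=(abs(x-.481)<.04)&(abs(y+.1365)<.04)&((hsv[...,0]<8)|(hsv[...,0]>172))&(hsv[...,1]>130)
print(np.round(W[red][np.argsort(z[red])],3)[::2])
save(im,"s3.png"); a=cv2.imread("pics/s3.png")[150:260,190:290]; cv2.imwrite("pics/c3.png",cv2.resize(a,None,fx=5,fy=5,interpolation=cv2.INTER_CUBIC))
E
```

```text
[ 0.43486177 -0.17427222  0.12966369] [-0.60186949 -0.58844502 -0.40815298] [-0.01358868  0.01246115  0.00025731]
[]
```

View pics/c3.png

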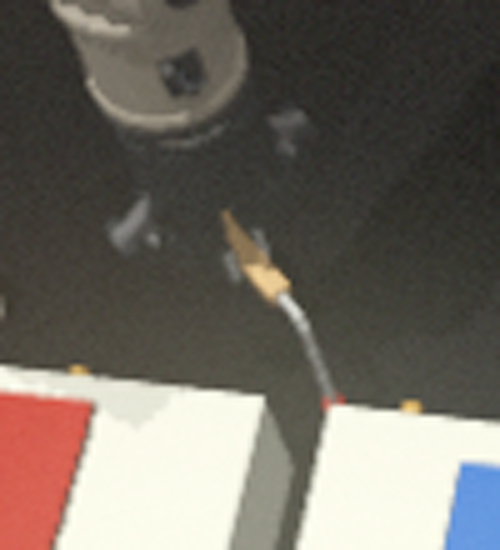

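```bash
{ python3 -m pendant '[8,1,0,0,0, 8,0,0,0,0]'; python3 -m pendant '[8,1,0,0,0, 8,0,0,0,0]';  python3 -m pendant '[8,1,0,0,0, 8,0,0,0,0]'; } | grep -E "tcp|force"
```

```text
tcp_pos: [0.4349, -0.1743, 0.1287]
contact_force: [0.6, 0.6, -0.4]
tcp_pos: [0.4349, -0.1743, 0.1277]
contact_force: [-0.2, -0.2, -0.5]
tcp_pos: [0.4349, -0.1743, 0.1267]
contact_force: [0.7, -1.0, -1.7]
```

```bash
{ python3 -m pendant '[8,1,0,0,0, 8,0,0,0,0]'; python3 -m pendant '[8,1,0,0,0, 8,0,0,0,0]';  python3 -m pendant '[8,1,0,0,0, 8,0,0,0,0]'; python3 -m pendant '[8,1,0,0,0, 8,0,0,0,0]';  } | grep -E "tcp|force"
```

```text
tcp_pos: [0.4349, -0.1746, 0.126]
contact_force: [-2.0, -0.5, 3.1]
tcp_pos: [0.4349, -0.1752, 0.1255]
contact_force: [-3.8, -1.8, 9.7]
tcp_pos: [0.435, -0.1759, 0.1251]
contact_force: [-6.1, -3.3, 16.6]
tcp_pos: [0.435, -0.1765, 0.1247]
contact_force: [-8.7, -4.9, 23.4]
```

```bash
python3 -m pendant '[8,-4,0,0,0, 8,0,0,0,0]'; python3 -m pendant '[8,-15,0,0,0, 8,-35,0,0,0, 8,-40,0,0,0, 8,-30,0,0,0, 8,-10,0,0,0, 8,0,-12,11,0, 8,0,-24,22,0, 8,0,-25,23,0, 8,0,-25,23,0, 8,0,-24,22,0, 8,0,-11.3,10.9,0, 8,0,0,0,0, 8,0,0,0,0]'
python3 - <<'E'
from h import *
o=r.get_obs(); Rm=R.from_rotvec(o["orientation"]).as_matrix(); print(np.round(Rm,3),o["joints"].round(2))
tip=o["tcp_pos"]+.06*Rm[:,2]; a=np.radians(-7.75); print("pred tip",tip.round(4)); q=tip[:2]-[.5129,-.1395]; print("bay",q@[np.cos(a),np.sin(a)],q@[-np.sin(a),np.cos(a)])
for cam in ["scene","top"]:
    im,d=viewer.grab_frame(cam); W=cloud(cam,d); x,y,z=W[...,0],W[...,1],W[...,2]
    save(im,cam+"4.png")
    hsv=cv2.cvtColor(im,cv2.COLOR_RGB2HSV)
    red=(abs(x-tip[0])<.04)&(abs(y-tip[1])<.04)&((hsv[...,0]<6)|(hsv[...,0]>174))&(hsv[...,1]>150)
    if red.any(): print(cam,red.sum(),W[red].mean(0),W[red].min(0),W[red].max(0))
a=cv2.imread("pics/scene4.png")[160:310,150:310]; b=cv2.imread("pics/top4.png")[80:190,305:465]
cv2.imwrite("pics/c4.png",np.hstack([cv2.resize(a,(400,375),interpolation=cv2.INTER_CUBIC),cv2.resize(b,(400,375),interpolation=cv2.INTER_CUBIC)]))
E
```

```text
clock: 14.28
tcp_pos: [0.4352, -0.1741, 0.1269]
orientation: [-0.543, 1.501, 0.542]
contact_force: [0.1, -0.4, -0.6]
grip_width: 0.0124
clock: 15.9
tcp_pos: [0.5977, -0.1961, 0.2554]
orientation: [-0.542, 1.504, 0.543]
contact_force: [-1.1, -0.1, -1.2]
grip_width: 0.0122
[[-0.002 -0.639  0.769]
 [ 0.     0.769  0.639]
 [-1.     0.002 -0.002]] [-0.09  0.4   0.42  1.67 -0.18  1.12  2.64]
pred tip [ 0.6439 -0.1578  0.2553]
bay 0.13225015290283373 -0.0004956239824177901
top 9 [ 0.64395173 -0.14862027  0.16515031] [ 0.64129626 -0.15332582  0.1551511 ] [ 0.64771018 -0.14596708  0.17630365]
```

View pics/c4.png

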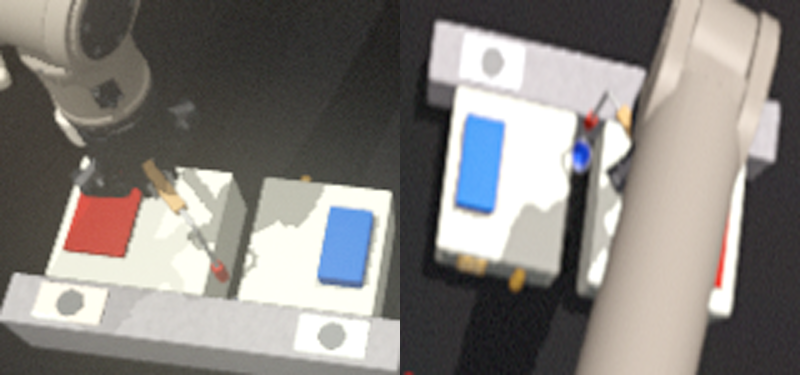

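```bash
python3 - <<'E'
from h import *
c=viewer.calibration("top"); K=np.array(c["mtx"]);D=np.array(c["distortion"],float);T=np.array(c["world_to_cam"])
print("cam",-T[:3,:3].T@T[:3,3])
def proj(P):
    Q=np.asarray(P)@T[:3,:3].T+T[:3,3]; Q=Q*[1,-1,-1]
    return cv2.projectPoints(Q.reshape(-1,1,3),np.zeros(3),np.zeros(3),K,D)[0].reshape(-1,2)
def b2w(x,y,z):
    a=np.radians(-7.75); return [.5129+x*np.cos(a)-y*np.sin(a),-.1395+x*np.sin(a)+y*np.cos(a),z]
im=cv2.imread("pics/top0.png"); S=6; u0,v0=360,95
big=cv2.resize(im[v0:v0+85,u0-15:u0+55],None,fx=S,fy=S,interpolation=cv2.INTER_CUBIC)
def draw(pts,col,cl=False):
    p=(proj(pts)-[u0-15,v0]+.5)*S; cv2.polylines(big,[p.round().astype(int).reshape(-1,1,2)],cl,col,1)
th=np.linspace(0,6.28,40)
draw([b2w(.133+.016*np.cos(t),.016*np.sin(t),.011) for t in th],(0,255,0))
draw([b2w(.133+.013*np.cos(t),.013*np.sin(t),.009) for t in th],(0,255,255))
for s in(-.019,.019): draw([b2w(0,s,.105),b2w(.15,s,.105)],(0,0,255)); draw([b2w(0,s,0),b2w(0,s,.105)],(255,0,255))
draw([b2w(.15,-.15,.105),b2w(.15,.15,.105)],(0,128,255))
cv2.imwrite("pics/ov.png",big)
E
```

```text
cam [0.32668808 0.06105978 1.65264369]
```

View pics/ov.png

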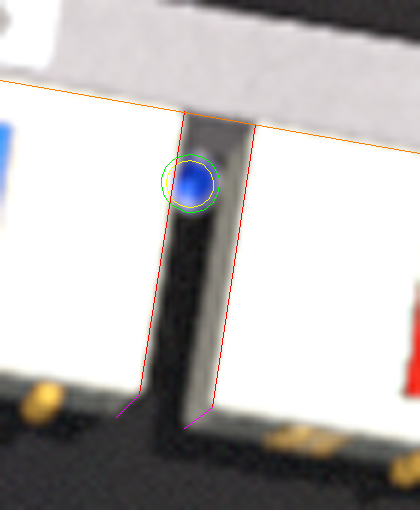

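```bash
python3 -m pendant '[8,10,0,0,0, 8,25,0,0,0, 8,25,0,0,0, 8,25,0,0,0, 8,18,0,0,0, 8,8,0,0,0, 8,3,0,0,0, 8,2,0,0,0, 8,0,0,0,0, 8,0,0,0,0, 8,0,0,0,0]'; python3 -m pendant '[8,1,0,0,0, 8,0,0,0,0]';python3 -m pendant '[8,0.7,0,0,0, 8,0,0,0,0]'
```

```text
clock: 17.38
tcp_pos: [0.5987, -0.1962, 0.1411]
orientation: [-0.543, 1.501, 0.542]
contact_force: [-0.3, -0.5, -0.4]
grip_width: 0.0121
clock: 17.62
tcp_pos: [0.5985, -0.1961, 0.1397]
orientation: [-0.542, 1.502, 0.543]
contact_force: [-0.8, -0.7, -0.9]
grip_width: 0.0121
clock: 17.88
tcp_pos: [0.5985, -0.1961, 0.139]
orientation: [-0.542, 1.502, 0.543]
contact_force: [0.1, -0.4, -1.2]
grip_width: 0.012
```

```bash
{ python3 -m pendant '[8,1,0,0,0, 8,0,0,0,0]';python3 -m pendant '[8,0.8,0,0,0, 8,0,0,0,0]';python3 -m pendant '[8,0.8,0,0,0, 8,0,0,0,0]';python3 -m pendant '[8,0.6,0,0,0, 8,0,0,0,0]'; } | grep -E "tcp|force"
```

```text
tcp_pos: [0.5985, -0.196, 0.138]
contact_force: [0.1, -0.1, -0.9]
tcp_pos: [0.5985, -0.1961, 0.1372]
contact_force: [0.5, -0.5, -1.2]
tcp_pos: [0.5985, -0.1961, 0.1364]
contact_force: [0.6, -0.7, -0.1]
tcp_pos: [0.5985, -0.1961, 0.1358]
contact_force: [0.2, 0.3, -0.9]
```

```bash
{ python3 -m pendant '[8,0.4,0,0,0, 8,0,0,0,0]'; } | grep -E "tcp|force"
```

```text
tcp_pos: [0.5985, -0.1961, 0.1355]
contact_force: [-0.6, -0.4, -0.7]
```

```bash
{ python3 -m pendant '[8,0.4,0,0,0, 8,0,0,0,0]';python3 -m pendant '[8,0.4,0,0,0, 8,0,0,0,0]'; } | grep -E "tcp|force"
```

```text
tcp_pos: [0.5985, -0.1963, 0.1352]
contact_force: [-0.1, 0.0, 1.0]
tcp_pos: [0.5985, -0.1964, 0.135]
contact_force: [-1.2, -0.7, 3.1]
```

```bash
{ python3 -m pendant '[8,-0.2,0,0,0, 8,0,1.5,-1.3,0, 8,0,2.2,-2.0,0, 8,0,2.2,-2.0,0, 8,0,0,0,0]'; python3 -m pendant '[8,0,2.2,-2.0,0, 8,0,2.9,-2.7,0, 8,0,2.9,-2.7,0, 8,0,0,0,0]'; } | grep -E "clock|tcp|force"
```

```text
clock: 20.25
tcp_pos: [0.5905, -0.1947, 0.1349]
contact_force: [0.8, 0.0, 0.3]
clock: 20.75
tcp_pos: [0.5794, -0.1935, 0.1349]
contact_force: [0.4, -1.0, 1.7]
```

```bash
cat >> h.py <<'E'
def filt():
    for cam in ["top","scene"]:
        im,d=viewer.grab_frame(cam); W=cloud(cam,d); x,y,z=W[...,0],W[...,1],W[...,2]
        hsv=cv2.cvtColor(im,cv2.COLOR_RGB2HSV)
        m=(abs(x-.55)<.17)&(abs(y+.15)<.12)&(z<.04)&(hsv[...,0]>100)&(hsv[...,0]<130)&(hsv[...,1]>120)&(hsv[...,2]>60)
        a=np.radians(-7.75)
        if m.any():
            P=W[m]; q=P[:,:2]-[.5129,-.1395]; bx=q@[np.cos(a),np.sin(a)]; by=q@[-np.sin(a),np.cos(a)]
            print(cam,m.sum(),"bay x",bx.min().round(4),bx.mean().round(4),bx.max().round(4),"y",by.min().round(4),by.mean().round(4),by.max().round(4),"z",P[:,2].mean().round(4))
    o=r.get_obs(); Rm=R.from_rotvec(o["orientation"]).as_matrix(); q=(o["tcp_pos"]+.06*Rm[:,2])[:2]-[.5129,-.1395]
    print("tip bay",q@[np.cos(a),np.sin(a)],q@[-np.sin(a),np.cos(a)],o["contact_force"].round(1),o["tcp_pos"].round(4)); return im
E
python3 -c "
from h import *
filt()"
```

```text
top 8 bay x 0.1162 0.1252 0.1314 y -0.0098 -0.0075 -0.0048 z 0.0098
tip bay 0.11399435082104269 -0.0003324113395217123 [-0.4 -0.1  1.3] [ 0.5797 -0.1935  0.135 ]
```

```bash
{ python3 -m pendant '[8,0,2.9,-2.7,0, 8,0,3.7,-3.4,0, 8,0,3.7,-3.4,0, 8,0,3.7,-3.4,0, 8,0,3.7,-3.4,0, 8,0,2.2,-2.0,0, 8,0,0,0,0]'; } | grep -E "clock|tcp|force"; python3 -c "
from h import *
filt()"
```

```text
clock: 21.72
tcp_pos: [0.5528, -0.1899, 0.1349]
contact_force: [0.8, -0.4, 1.1]
top 4 bay x 0.0935 0.1022 0.11 y -0.008 -0.0046 0.0028 z 0.008
tip bay 0.08705436471460344 -0.00034515785903443084 [ 0.7 -0.8  0.9] [ 0.553  -0.1899  0.1349]
```

```bash
{ python3 -m pendant '[8,0,2.9,-2.7,0, 8,0,3.7,-3.4,0, 8,0,3.7,-3.4,0, 8,0,3.7,-3.4,0, 8,0,3.7,-3.4,0, 8,0,3.7,-3.4,0, 8,0,3.7,-3.4,0, 8,0,2.2,-2.0,0, 8,0,0,0,0]'; } | grep -E "clock|tcp|force"; python3 -c "
from h import *
filt()"
```

```text
clock: 22.95
tcp_pos: [0.5161, -0.1849, 0.1349]
contact_force: [1.3, -0.1, 2.1]
top 4 bay x 0.0603 0.067 0.0729 y -0.0075 -0.0023 0.005 z 0.0096
tip bay 0.04997892398184028 -0.0004130233954665998 [ 0.2 -0.1  1. ] [ 0.5162 -0.185   0.1349]
```

```bash
{ python3 -m pendant '[8,0,2.9,-2.7,0, 8,0,3.7,-3.4,0, 8,0,3.7,-3.4,0, 8,0,3.7,-3.4,0, 8,0,3.7,-3.4,0, 8,0,3.7,-3.4,0, 8,0,3.7,-3.4,0, 8,0,3.7,-3.4,0, 8,0,3.7,-3.4,0, 8,0,2.2,-2.0,0, 8,0,0,0,0]'; } | grep -E "clock|tcp|force"; python3 -c "
from h import *
filt()"
```

```text
clock: 24.42
tcp_pos: [0.4694, -0.1786, 0.1349]
contact_force: [0.5, -0.5, 1.1]
top 5 bay x 0.0215 0.0241 0.0259 y -0.0028 0.0008 0.0032 z 0.0092
tip bay 0.0028651928645739722 -0.0004044561803675475 [ 0.7 -1.3  1.8] [ 0.4695 -0.1786  0.1349]
```

```bash
{ python3 -m pendant '[8,0,2.9,-2.7,0, 8,0,3.7,-3.4,0, 8,0,3.7,-3.4,0, 8,0,3.7,-3.4,0, 8,0,3.7,-3.4,0, 8,0,3.7,-3.4,0, 8,0,3.7,-3.4,0, 8,0,3.7,-3.4,0, 8,0,3.7,-3.4,0, 8,0,3.7,-3.4,0, 8,0,2.9,-2.7,0, 8,0,0,0,0, 8,0,0,0,0]'; } | grep -E "clock|tcp|force"; python3 -c "
from h import *
filt()"
```

```text
clock: 26.15
tcp_pos: [0.4168, -0.1715, 0.1349]
contact_force: [0.5, 0.0, 1.6]
top 12 bay x -0.04 -0.0316 -0.0272 y -0.0066 0.0029 0.0116 z 0.0088
scene 6 bay x -0.0466 -0.0402 -0.0326 y -0.0102 -0.0078 -0.0052 z 0.0095
tip bay -0.05025737369002081 -0.0005239064915574625 [ 0.2 -0.3  1.2] [ 0.4169 -0.1716  0.1349]
```

```bash
{ python3 -m pendant '[8,-0.4,-1,1,0, 8,-2,0,0,0, 8,-5,0,0,0, 8,-15,0,0,0, 8,-30,0,0,0, 8,-40,0,0,0, 8,-40,0,0,0, 8,-25,0,0,0, 8,-10,0,0,0, 8,0,0,0,0]'; } | grep -E "clock|tcp|force"; python3 -c "
from h import *
im=filt(); save(im,'s5.png'); a=cv2.imread('pics/s5.png')[150:310,140:360]; cv2.imwrite('pics/c5.png',cv2.resize(a,None,fx=3,fy=3))
"
```

```text
clock: 27.5
tcp_pos: [0.4183, -0.1717, 0.3026]
contact_force: [-1.1, 0.1, -1.2]
top 34 bay x -0.0452 -0.0361 -0.0272 y -0.0089 0.0015 0.0114 z 0.0116
scene 13 bay x -0.0482 -0.0428 -0.0301 y -0.0095 -0.0021 0.0087 z 0.0105
tip bay -0.049442383730888106 -0.0003647597735222602 [-0.6 -0.1 -1.8] [ 0.4177 -0.1715  0.3014]
```

View pics/c5.png

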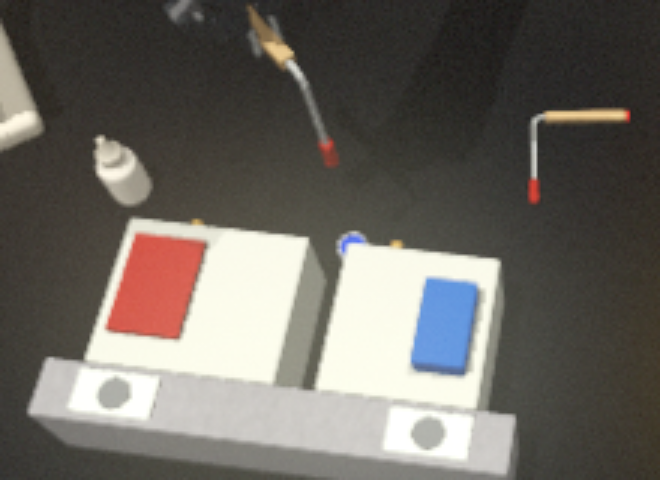

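```bash
python3 -m pendant '[8,0,-10,12,0, 8,0,-18,23,0, 8,0,0,0,0, 8,0,14,12,0, 8,0,28,24,0, 8,0,29,24.5,0, 8,0,29,24.5,0, 8,0,29,24.5,0, 8,0,29,24.5,0, 8,0,29,24.5,0, 8,0,29,24.5,0, 8,0,29,24.5,0, 8,0,29,24.5,0, 8,0,29,24.5,0, 8,0,29,24.5,0, 8,0,28,24,0, 8,0,22,18,0, 8,0,10,9,0]'; python3 -m pendant '[8,0,0,0,0.1, 8,0,0,0,0.11, 8,0,0,0,0.1, 8,0,0,0,0, 8,0,0,0,0, 8,0,0,0,0]'
python3 - <<'E'
from h import *
o=r.get_obs(); Rm=R.from_rotvec(o["orientation"]).as_matrix(); print(np.round(Rm,4))
d=np.array([.4673,.3089,.1528])-o["tcp_pos"]; print("delta tool mm",(Rm.T@d*1000).round(1))
E
```

```text
clock: 29.85
tcp_pos: [0.4674, 0.3442, 0.3013]
orientation: [-0.544, 1.503, 0.544]
contact_force: [-0.3, -0.1, -1.0]
grip_width: 0.0119
clock: 30.6
tcp_pos: [0.4681, 0.3426, 0.3022]
orientation: [-0.301, 1.55, 0.301]
contact_force: [-0.5, -0.3, -0.7]
grip_width: 0.0126
[[-1.000e-04 -3.746e-01  9.272e-01]
 [-1.000e-04  9.272e-01  3.746e-01]
 [-1.000e+00 -1.000e-04 -1.000e-04]]
delta tool mm [149.4 -30.9 -13.4]
```

```bash
python3 -m pendant '[8,0,-15,-6,0, 8,0,-15.9,-7.4,0, 8,0,0,0,0, 8,0,0,0,0, 8,0,0,0,0, 8,0,0,0,0]'
python3 - <<'E'
from h import *
o=r.get_obs(); Rm=R.from_rotvec(o["orientation"]).as_matrix()
d=np.array([.4673,.3089,.1528])-o["tcp_pos"]; print("delta tool mm",(Rm.T@d*1000).round(1))
for cam in ["scene","top"]:
    im,dd=viewer.grab_frame(cam); W=cloud(cam,dd); x,y,z=W[...,0],W[...,1],W[...,2]
    hsv=cv2.cvtColor(im,cv2.COLOR_RGB2HSV)
    red=(abs(x-.52)<.05)&(abs(y-.33)<.05)&((hsv[...,0]<6)|(hsv[...,0]>174))&(hsv[...,1]>150)
    if red.any(): print(cam,red.sum(),W[red].mean(0),W[red].min(0),W[red].max(0))
E
```

```text
clock: 31.35
tcp_pos: [0.4671, 0.3096, 0.3022]
orientation: [-0.301, 1.55, 0.301]
contact_force: [0.5, -0.0, -0.7]
grip_width: 0.012
delta tool mm [149.4  -0.8  -0. ]
scene 15 [0.5303928  0.33293961 0.20960943] [0.5245439  0.32912749 0.18989154] [0.53363952 0.33901605 0.21823973]
```

```bash
python3 -m pendant '[8,10,-0.7,0,0, 8,25,0,0,0, 8,30,0,0,0, 8,25,0,0,0, 8,20,0,0,0, 8,12,0,0,0, 8,6,0,0,0, 8,0,0,0,0, 8,0,0,0,0]'; python3 -m pendant '[8,6,0,0,0, 8,5,0,0,0, 8,4,0,0,0, 8,3,0,0,0, 8,0,0,0,0, 8,0,0,0,0]'; python3 -m pendant '[8,2,0,0,0, 8,0,0,0,0, 8,0,0,0,0]'
```

```text
clock: 32.58
tcp_pos: [0.4679, 0.3088, 0.175]
orientation: [-0.3, 1.549, 0.301]
contact_force: [-0.5, -0.6, -1.0]
grip_width: 0.0118
clock: 33.33
tcp_pos: [0.4675, 0.3086, 0.1564]
orientation: [-0.301, 1.55, 0.301]
contact_force: [-0.1, 0.6, -1.7]
grip_width: 0.012
clock: 33.7
tcp_pos: [0.4676, 0.3086, 0.1544]
orientation: [-0.3, 1.549, 0.301]
contact_force: [0.4, -0.2, -0.3]
grip_width: 0.0119
```

```bash
python3 -m pendant '[8,1,0,0,0, 8,0,0,0,0, 8,0,0,0,0]';python3 -m pendant '[8,0.8,0,0,0, 8,0,0,0,0, 8,0,0,0,0]'
```

```text
clock: 34.08
tcp_pos: [0.4677, 0.3087, 0.1537]
orientation: [-0.3, 1.549, 0.301]
contact_force: [0.0, -0.2, 4.1]
grip_width: 0.0121
clock: 34.45
tcp_pos: [0.4677, 0.3087, 0.1533]
orientation: [-0.3, 1.549, 0.301]
contact_force: [-1.2, -0.2, 8.4]
grip_width: 0.0122
```

Seated in the notches. Back off the press a little, open slowly, then rise.

```bash
python3 -m pendant '[8,-0.6,0,0,0, 8,0,0,0,0, 14,0,0,0,0, 18,0,0,0,0, 24,0,0,0,0, 35,0,0,0,0, 50,0,0,0,0, 70,0,0,0,0, 85,0,0,0,0, 85,0,0,0,0, 85,-5,0,0,0, 85,-15,0,0,0, 85,-25,0,0,0, 85,-30,0,0,0, 85,-30,0,0,0, 85,-20,0,0,0, 85,0,0,0,0]' 20; python3 -m pendant '[85,0,20,-20,0, 85,0,20,-40,0, 85,0,20,-40,0, 85,0,20,-30,0, 85,0,10,-15,0, 85,0,0,0,0, 85,0,0,0,0, 85,0,0,0,0]'
python3 - <<'E'
from h import *
for cam in ["scene","top"]:
    im,d=viewer.grab_frame(cam); W=cloud(cam,d); x,y,z=W[...,0],W[...,1],W[...,2]; save(im,cam+"6.png")
    m=(abs(x-.46)<.15)&(abs(y-.3)<.12)&(z>.165)&(z<.2)
    if cam=="top": m&=(x-.46)>-.08
    P=W[m]; c=P.mean(0); u=np.linalg.svd(P[:,:2]-c[:2])[2][0]; u*=np.sign(u[0]); t=(P[:,:2]-c[:2])@u
    print(cam,m.sum(),c,np.degrees(np.arctan2(u[1],u[0])),t.min(),t.max(),np.percentile(P[:,2],[5,50,95]))
    for n in ["dropper","lid_tray","dish"]:
        for q in nets.look_for(n,cam)[:1]: print(cam,n,np.round(q["location"],3),round(q["score"],2))
filt()
cv2.imwrite('pics/c6.png',cv2.imread('pics/scene6.png'))
E
```

```text
clock: 36.58
tcp_pos: [0.4684, 0.3091, 0.2806]
orientation: [-0.299, 1.546, 0.302]
contact_force: [-0.6, 0.7, -0.2]
grip_width: 0.0854
clock: 37.58
tcp_pos: [0.3003, 0.3373, 0.2779]
orientation: [-0.3, 1.55, 0.299]
contact_force: [-0.4, 0.0, 0.3]
grip_width: 0.0852
scene 384 [0.45515274 0.30303491 0.17802247] 22.088325338211288 -0.07267781514248702 0.07811361682506639 [0.1678485  0.17877629 0.18619469]
scene dropper [ 0.407 -0.372  0.06 ] 0.6
scene lid_tray [ 0.624  0.289 -0.001] 0.95
scene dish [0.621 0.475 0.01 ] 0.82
top 324 [0.45472973 0.30373396 0.17938265] 22.546383016673122 -0.06930010483936376 0.07898765614905061 [0.17039621 0.17969084 0.18716856]
top dropper [ 0.397 -0.374  0.058] 0.62
top lid_tray [0.622 0.289 0.004] 0.72
top dish [0.628 0.466 0.007] 0.74
top 32 bay x -0.0451 -0.0361 -0.0279 y -0.0096 0.0013 0.0108 z 0.0107
scene 13 bay x -0.0478 -0.0431 -0.0334 y -0.0106 -0.0023 0.0078 z 0.0099
tip bay -0.22384484159413945 0.4738198732924892 [-0.5 -0.9  0.4] [0.2993 0.3377 0.2781]
```

View pics/c6.png

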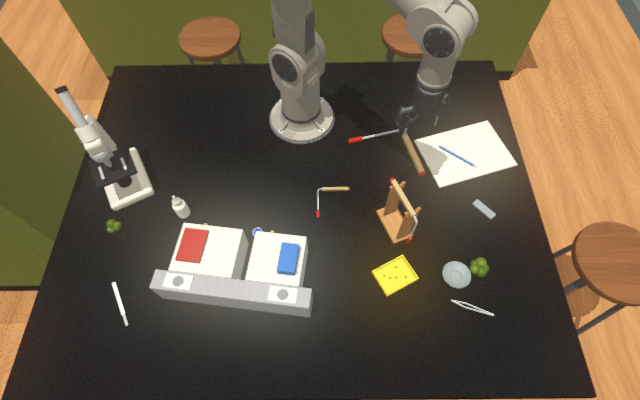

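```bash
python3 -c "
from bench import r
print(r.hand_in())"
```

```text
the job is handed in; nothing more can be done
None
```

I drew the filter out of the gap with the middle-sized rod, hung the rod back in its rest, and handed the job in at about 38 s of the 64 s. No verdict is reported.

**How it went:** I first touched the tip on the open bench to find its length, about 145 mm. It met the filter 9 mm above that level, so it was on the glass rather than the rim. Wrist readings put the press at about 4 N when it landed and 2–3 N while drawing, against the 12 N limit.

**Last checks:**
- **Filter:** its centre is roughly 36–43 mm in front of the gap and within about 2 mm of its middle. The two cameras differ by about 7 mm along the gap. Its glass is at bench-lying height, about 10 mm up.
- **Rod:** it hangs within 1 mm and 0.5° of its starting pose, leg down and released.
- **Bottle, tray and dish:** the networks place all three within a few mm of where they first reported them. For the bottle this rests on the scene camera. The top camera put it 10 mm off that, with a score of 0.62, and had not found it at the start to compare. In the last picture it stands upright.
- **Gripper:** it is open and clear of everything.

No check failed. The bench touch briefly pressed harder than intended, about 23 N, but on the bench only. The tip length still matched when it later met the glass.

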